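Turn over a masked acrylic panel against a sloped stop

ROBOT

A 6-joint arm with a two-finger parallel gripper is mounted at the origin on the work surface. World frame = base frame: x ahead of the robot, y to its left, z up, the work surface at z = 0. Lengths are in mm, angles in rad, forces in N, time in s.
With the tool pointing down it reaches from about 350 to 875 mm from the base axis. Payload 4.2 kg.
Tool frame: the origin (TCP) lies on the centre line of the jaws, within the pads' length; the fingertips stand bot.finger_overhang ahead of it and the grasp point (between the pads) lies 3 mm ahead of it (bot.finger_overhang is the distance from the TCP to the fingertips, in mm); z points along the fingers, x is the direction in which the jaws open and shut, and the axes are right-handed (so a half turn about z gives the same grasp; the last joint's range is limited). The gripper opens to 87 mm and grips with 3 to 60 N. Pads are 19 mm wide; open, the fingers measure 117 mm over their backs; the gripper's body (75 mm by 190 mm) begins 51 mm behind the grasp point.
Start: joints at [1.418, 0.385, 0.008, 0, -1.194, -0.259], TCP at [250.129, 572.743, 244.55] pointing down, gripper open.
Joint ranges: [-3.14, 3.14], [-1.21, 2.06], [-1.07, 1.41], [-3.16, 2.05], [-2.99, -0.16], [-3.1, 3.1]. Speed limits (rad/s): [2.79, 2.79, 3.14, 3.14, 3.14, 3.14].

INTERFACE

Orientations are given as a unit quaternion [x, y, z, w].
In Python, from cell import bot gives the robot as it stands. The module is installed in compiled form; this text tells all that it offers.
- The arm moves only by the shell command python3 -m crank 'ROWS'. ROWS is JSON, a list of rows, each an object with "hand": the closure, from 0 (fully open) to 1 (shut); "travel": the shift along the world's x, y, z in m, a list of three; "turn": the turn about the world's z in degrees. A call has 1 to 8 rows; each row is the pose to reach, as a shift and turn from the pose commanded when the call began; what a row does not reach only later rows make up. A row lasts 1/10 s, in which the tool goes at most 50 mm and 8.59 degrees, less where a joint would pass 70% of its speed; a pose out of reach is approached as far as the arm can. A call with a gripper value outside its range is refused whole. The fingers move at their own pace and stop on an object; the grip force is fixed at half the most. Time passes only in rows, so rows that repeat a pose let the fingers close. It gives the time, the measured TCP pose, the force and the opening at its end, in the units of the state.
- bot.get_state(): the state, without advancing time (a new reading comes with each control period).
- bot.capture(name): name is "scene" or "top" or "wrist"; returns the picture (384x512x3 uint8, red, green, blue); there is no depth.
- bot.camera_model(name): a dict with "camera_matrix" (3x3 intrinsics, pixels), "view" (4x4, takes a point from world to camera coordinates); the wrist camera has in their place "T_tool_cam" (4x4, takes a point from camera to tool coordinates, whose origin is the TCP and whose axes are the tool frame's). Camera axes: x right, y down, z forward; pixel columns grow to the right and rows downward; lengths in mm; the calibration is good to about 2 mm. A picture is of the moment at which its call begins: read the wrist's pose just before it. camera_model takes no time and is no camera call.
- bot.sign_off(): hands the job in, once; it reports no verdict.
The state is a dict: "t": time; "qpos": joint angles; "joint_velocities": joint speeds; "effort": joint torques, N m; "ee_pos": TCP position; "eef_rot": TCP orientation; "force": force on the tool from outside, world axes, zero at the start; "moment": the same for the moment, N m; "gripper_width": finger opening in mm.
Only numpy, scipy, OpenCV 4.12 (cv2) and the standard library are available. Lean on these libraries where they do the work, as an engineer would, in place of code of your own. Each camera call takes 0.05 s, during which the arm holds its last target.

TASK

Turn the green acrylic panel over so that its blue masking film is on top, ready to be peeled, without gripping it or lifting it off the bench. With the fingertips, push it against the white sloped stop until it climbs the slope and stands leaning there, then reach behind it and tip it back over towards the robot, so that it ends lying flat on the bench in front of the stop. Leave everything else on the bench where it is.

Things in the scene. Friction and masses are not known exactly. Their poses are not given: they have to be found in the camera images.
- panel: flat acrylic panel, 90 x 120 x 6 mm, about 80 g, loose. One face fluorescent green, the other blue masking film. Starts flat, green up, 3 to 6 cm in front of the stop, a little askew. Origin at its centre (3 mm above the bench when lying); x along the 90 mm side, towards the stop at the start; y along the 120 mm side; z out of the green face: up at the start, down at the end
- panel_near (a point): middle of the panel's edge that is nearest the robot at the start and is to be pushed (panel frame x = -45 mm, mid thickness); it stays down on the bench
- panel_far (a point): middle of the panel's edge that faces the stop at the start (panel frame x = +45 mm, mid thickness); it climbs the slope and becomes the top edge
- stop: turning stop fixed to the bench: a slippery white board, 170 mm long along y, sloping up at 55 degrees from the bench to a free crest 46 mm high, wooden props under 35 mm high behind it. Origin on the bench at the middle of the slope's foot; x horizontal from the foot into the slope (away from the robot, turned up to 0.6 rad), y along the foot, z up. The slope ends at x = 32 mm, its back at 41 mm
- stop_crest (a point): middle of the slope's upper edge (stop frame x = 32 mm, z = 46 mm). A panel pushed fully up has its lower edge at the foot and its top edge at about x = 50 mm, 75 mm high, 30 mm above the crest, and stays leaning there when let go. The bench is free for 100 mm behind the foot
- glue: bystander, loose: white glue bottle with orange cap, 38 mm diameter, 100 mm tall. Origin at its underside. Not to be disturbed
- adapter: bystander, loose: white plastic power adapter block, 55 x 40 x 30 mm. Origin at its underside. Not to be disturbed
- tape: bystander, loose: yellow roll of tape lying flat, 60 mm diameter, 18 mm high. Origin at its underside. Not to be disturbed
- tin: bystander, loose: paint tin with green label, 84 mm diameter, 100 mm tall. Origin at its underside. Not to be disturbed
- tub: bystander, loose: open clear plastic tub, 90 mm diameter, 60 mm tall. Origin at its underside. Not to be disturbed
- driver: bystander, loose: screwdriver with red handle, lying down. Origin at its underside. Not to be disturbed
- offcut: bystander, loose: wooden offcut, 70 x 35 x 18 mm. Origin at its underside. Not to be disturbed
There are look-alikes about, which are no part of the job. What is meant by the panel is not brown, and is the larger of those in its own colour.

How it is judged:
By the outcome, as a careful person would: the job done as asked, in the order asked, and still so for the second after the job is handed in, with the robot touching nothing.
It also fails if it takes over 50 s, if anything falls off the work surface, if the arm or the gripper's body presses on something with over 40 N, if the wrist force passes 120 N, or if a joint passes its speed limit or range.

## Working session

There is one attempt and no reset: what is moved stays moved. The work goes in short steps, Python scripts to look and compute and a shell command to move; the robot and the scene stay as the last step left them, time stands still between calls to the robot, and variables do not carry over. Pictures are saved under pics/ and viewed, and the job is handed in when it is done.

```bash
mkdir -p pics; python3 - <<'E'
from cell import bot
import cv2
s=bot.get_state(); print(s['t'],s['ee_pos'],s['eef_rot'],s['gripper_width'],bot.finger_overhang)
for n in ['scene','top']:
    im=bot.capture(n); cv2.imwrite(f'pics/{n}0.png',im[:,:,::-1]); m=bot.camera_model(n); print(n,m['camera_matrix'],m['view'])
print(bot.camera_model('wrist'))
E
```

```text
0.0 [249.92602064 572.22789689 243.44640899] [-5.47513367e-01  8.36796201e-01 -6.46214632e-04 -9.01468090e-04] 86.85342079602259 22.0
scene [[499.2281764    0.         244.0707732 ]
 [  0.         499.2281764  186.75151649]
 [  0.           0.           1.        ]] [[-7.76039180e-01  6.30678328e-01 -2.83522459e-03  4.11993053e+02]
 [ 4.55467265e-01  5.57324014e-01 -6.94218635e-01 -1.93150626e+02]
 [-4.36248509e-01 -5.40032212e-01 -7.19758604e-01  1.79180307e+03]
 [ 0.00000000e+00  0.00000000e+00  0.00000000e+00  1.00000000e+00]]
top [[446.31608883   0.         260.70246768]
 [  0.         446.31608883 196.77602487]
 [  0.           0.           1.        ]] [[ 2.27489475e-02 -9.99732213e-01 -4.24121591e-03 -1.36874235e+01]
 [-9.98844694e-01 -2.25487226e-02 -4.24362230e-02  5.30423347e+02]
 [ 4.23292251e-02  5.20169542e-03 -9.99090176e-01  1.55681234e+03]
 [ 0.00000000e+00  0.00000000e+00  0.00000000e+00  1.00000000e+00]]
{'camera_matrix': array([[267.1161897 ,   0.        , 250.98680275],
       [  0.        , 267.1161897 , 194.32144998],
       [  0.        ,   0.        ,   1.        ]]), 'T_tool_cam': array([[ 9.99999947e-01, -9.07181453e-05, -3.12455223e-04,
        -9.12392984e-01],
       [ 1.73531532e-04,  9.61057841e-01,  2.76347238e-01,
        -7.47740299e+01],
       [ 2.75217833e-04, -2.76347278e-01,  9.61057806e-01,
        -1.39314020e+02],
       [ 0.00000000e+00,  0.00000000e+00,  0.00000000e+00,
         1.00000000e+00]])}
```

View pics/scene0.png

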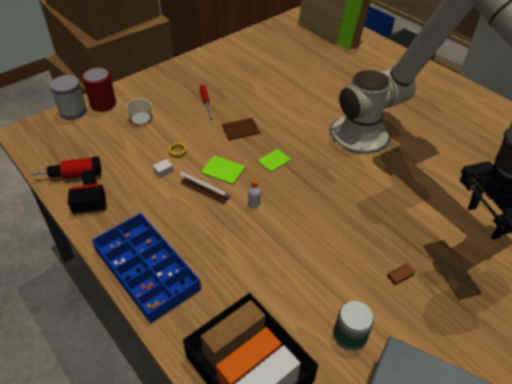

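View pics/top0.png

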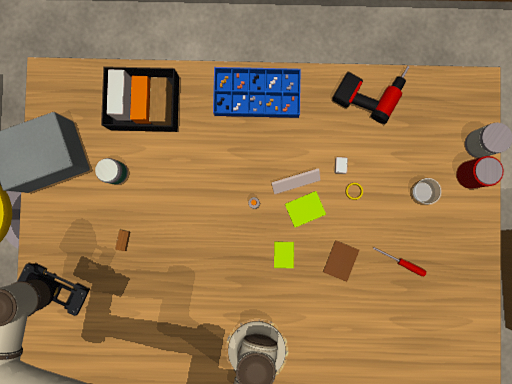

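Scene: there are two green plates in the top view, one at (305,209) and a smaller one at (284,255), plus a brown one at (341,261). The panel should be the larger green at (305,209), in front of the white stop at (296,181). The glue is at (253,202). Next I'll measure and confirm with a crop.

```bash
cat > h.py <<'E'
from cell import bot
import cv2, numpy as np
def ray(n,uv,z,pose=None):
    m=bot.camera_model(n);K=m['camera_matrix'];d=np.linalg.solve(K,[uv[0],uv[1],1.])
    if n=='wrist':
        from scipy.spatial.transform import Rotation as R
        p,q=pose;T=m['T_tool_cam'];Rt=R.from_quat(q).as_matrix()
        o=Rt@T[:3,3]+p;w=Rt@T[:3,:3]@d
    else:
        V=m['view'];o=-V[:3,:3].T@V[:3,3];w=V[:3,:3].T@d
    return o+w*(z-o[2])/w[2]
def proj(n,P,pose=None):
    m=bot.camera_model(n);K=m['camera_matrix'];P=np.array(P,float)
    if n=='wrist':
        from scipy.spatial.transform import Rotation as R
        p,q=pose;T=m['T_tool_cam'];Rt=R.from_quat(q).as_matrix()
        c=T[:3,:3].T@((Rt.T@(P-p))-T[:3,3])
    else: V=m['view'];c=V[:3,:3]@P+V[:3,3]
    u=K@c;return u[:2]/u[2]
def greens(im):
    h=cv2.cvtColor(im,cv2.COLOR_RGB2HSV);m=cv2.inRange(h,(30,150,100),(50,255,255))
    return [c for c in cv2.findContours(m,cv2.RETR_EXTERNAL,cv2.CHAIN_APPROX_NONE)[0] if cv2.contourArea(c)>60]
E
python3 - <<'E'
from h import *
im=cv2.cvtColor(cv2.imread('pics/top0.png'),cv2.COLOR_BGR2RGB)
for c in greens(im):
    P=np.array([ray('top',p[0],6)[:2] for p in c],np.float32)
    r=cv2.minAreaRect(P);print(c.mean(axis=(0,1)).round(),r,cv2.boxPoints(r).round(1).tolist())
for n,ps in dict(glue=(253,202),tape=(354,191),adapter=(341,165)).items():
    print(n,ray('top',ps,{'glue':100,'tape':18,'adapter':30}[n]).round())
# stop mask: whitish/pinkish low sat
h=cv2.cvtColor(im,cv2.COLOR_RGB2HSV)
m=cv2.inRange(h,(0,0,120),(180,70,255));m[:160]=0;m[200:]=0;m[:,:265]=0;m[:,330:]=0
c=max(cv2.findContours(m,0,1)[0],key=cv2.contourArea);b=cv2.boxPoints(cv2.minAreaRect(c));print('stop px',b.round(1).tolist())
for p in b: print(p,ray('top',p,0).round(1),ray('top',p,46).round(1))
cr=im[150:280,230:380];cv2.imwrite('pics/crop0.png',cv2.resize(cr,(750,650)[:2],interpolation=cv2.INTER_CUBIC)[:600,:,::-1])
E
```

```text
[284. 254.] ((330.21728515625, -86.16607666015625), (87.33415222167969, 66.66032409667969), 1.2311129570007324) [[285.79998779296875, -53.79999923706055], [287.29998779296875, -120.4000015258789], [374.6000061035156, -118.5999984741211], [373.20001220703125, -51.900001525878906]]
[305. 209.] ((491.98382568359375, -158.23013305664062), (89.97543334960938, 121.16008758544922), 24.20425796508789) [[426.1000061035156, -121.4000015258789], [475.79998779296875, -231.89999389648438], [557.9000244140625, -195.0], [508.20001220703125, -84.5]]
glue [509.  23. 100.]
tape [ 558. -327.   18.]
adapter [ 647. -279.   30.]
stop px [[270.79998779296875, 182.3000030517578], [317.70001220703125, 168.10000610351562], [321.1000061035156, 179.39999389648438], [274.20001220703125, 193.60000610351562]]
[270.7536  182.28677] [583.2 -36.    0. ] [579.8 -35.3  46. ]
[317.71405 168.05634] [ 637.5 -201.4    0. ] [ 632.5 -195.8   46. ]
[321.1371  179.35239] [ 597.7 -214.2    0. ] [ 593.8 -208.3   46. ]
[274.17664 193.58282] [543.5 -49.    0. ] [541.1 -47.9  46. ]
```

View pics/crop0.png

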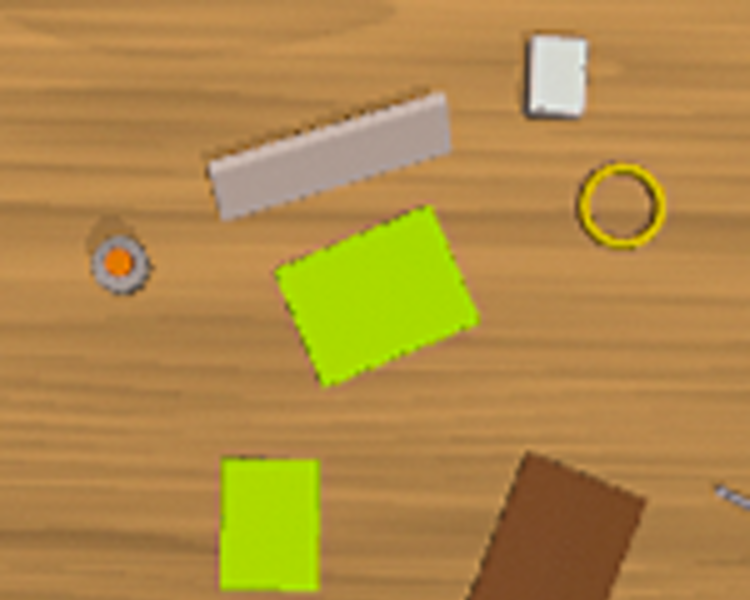

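The crop confirms it. The green at (305,209) measures 90 x 121 mm, so it is the panel. The other green is 87 x 67 mm and is the look-alike. The stop's foot runs from (543,-49) to (598,-214), which gives 174 mm against the stated 170. Its x axis points at 18.2°, and the middle of the foot is at about (570.6,-131.6). The panel lies about 6° askew with a 38 mm gap, as described. I'll move to a point in front of the near edge, with the jaws along the foot.

```bash
python3 -m crank '[{"hand":0,"travel":[0.2,-0.37,0],"turn":-68},{"hand":0,"travel":[0.2,-0.37,0],"turn":-68},{"hand":0,"travel":[0.2,-0.37,0],"turn":-68},{"hand":0,"travel":[0.2,-0.37,0],"turn":-68},{"hand":0,"travel":[0.2,-0.37,0],"turn":-68},{"hand":0,"travel":[0.2,-0.37,0],"turn":-68},{"hand":0,"travel":[0.2,-0.37,0],"turn":-68},{"hand":0,"travel":[0.2,-0.37,0],"turn":-68}]'
python3 -m crank '[{"hand":0,"travel":[-0.03,-0.386,-0.07],"turn":-70},{"hand":0,"travel":[-0.03,-0.386,-0.07],"turn":-70},{"hand":0,"travel":[-0.03,-0.386,-0.07],"turn":-70},{"hand":0,"travel":[-0.03,-0.386,-0.07],"turn":-70},{"hand":0,"travel":[-0.03,-0.386,-0.07],"turn":-70},{"hand":0,"travel":[-0.03,-0.386,-0.07],"turn":-70},{"hand":0,"travel":[-0.03,-0.386,-0.07],"turn":-70},{"hand":0,"travel":[-0.03,-0.386,-0.07],"turn":-70}]'
cat > look.py <<'E'
import sys
from h import *
from scipy.spatial.transform import Rotation as R
O=np.array([570.6,-131.6]);a=np.radians(18.2);X=np.array([np.cos(a),np.sin(a)]);Y=np.array([-np.sin(a),np.cos(a)])
def st(p): d=np.array(p[:2])-O;return np.array([d@X,d@Y])
def stat():
    s=bot.get_state();M=R.from_quat(s['eef_rot']).as_matrix()
    print('t',round(s['t'],2),'ee',np.round(s['ee_pos'],1),'xang',np.degrees(np.arctan2(M[1,0],M[0,0])).round(2),'toolz',M[:,2].round(3),'F',np.round(s['force'],1),'w',round(s['gripper_width'],1),'stop',st(s['ee_pos']).round(1))
    return s
if __name__=='__main__':
    s=stat();tag=sys.argv[1]
    for n in sys.argv[2:]:
        im=bot.capture(n);cv2.imwrite(f'pics/{n}_{tag}.png',im[:,:,::-1])
E
python3 look.py 1 wrist top
```

```text
t: 0.9
ee_pos: [440.6, 218.9, 244.4]
eef_rot: [0.017, 1.0, -0.0, -0.0]
force: [0.9, -0.3, -0.0]
gripper_width: 87.1
t: 1.7
ee_pos: [409.4, -167.2, 174.1]
eef_rot: [0.579, 0.815, -0.0, -0.0]
force: [0.7, 0.1, 0.4]
gripper_width: 87.3
t 1.7 ee [ 409.4 -167.2  174.1] xang 109.26 toolz [-0.  0. -1.] F [0.7 0.1 0.4] w 87.3 stop [-164.3   16.5]
```

View pics/wrist_1.png

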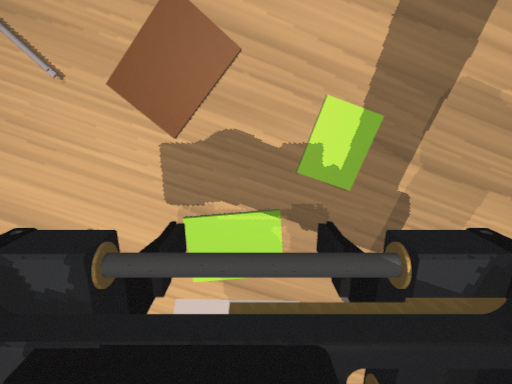

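View pics/top_1.png

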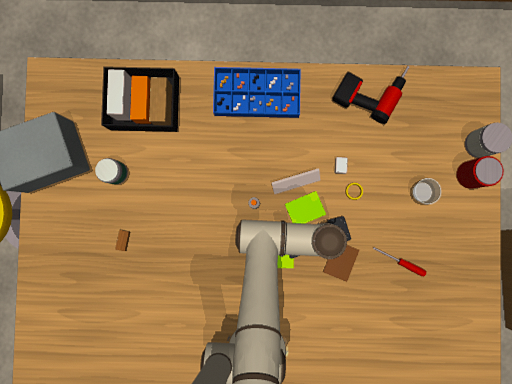

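The wrist view shows the near edge of the panel from (184,217) to (281,211), between the fingers. The brown plate is at (175,65) and the small green at (340,143), both clear of the fingers. I'll let the arm settle and check the edge by ray casting.

```bash
python3 -m crank '[{"hand":0,"travel":[0,0,0],"turn":0},{"hand":0,"travel":[0,0,0],"turn":0}]' | head -3
python3 - <<'E'
from look import *
s=stat();pose=(np.array(s['ee_pos']),s['eef_rot'])
im=bot.capture('wrist');cv2.imwrite('pics/wrist_2.png',im[:,:,::-1])
for c in greens(im):
    if cv2.contourArea(c)<500: continue
    b=c[:,0];top=b[np.argsort(b[:,1])]
    a=cv2.approxPolyDP(c,4,True)[:,0]
    for p in a: print(p,ray('wrist',p,6,pose).round(1),'stop',st(ray('wrist',p,6,pose)).round(1))
    print()
E
```

```text
t: 2.0
ee_pos: [410.5, -164.6, 174.6]
eef_rot: [0.575, 0.818, 0.0, 0.0]
t 2.0 ee [ 410.5 -164.6  174.6] xang 109.73 toolz [ 0.  0. -1.] F [-0.1  0.  -1.5] w 87.4 stop [-162.4   18.7]
[277 208] [ 427.7 -123.3    6. ] stop [-133.2   52.5]
[182 215] [ 475.4 -229.7    6. ] stop [-121.   -63.5]
[186 251] [ 521.  -211.7    6. ] stop [-72.2 -60.5]
[279 252] [482.2 -99.3   6. ] stop [-73.9  58.3]

[326  94] [ 288.3 -120.6    6. ] stop [-264.8   98.6]
[295 170] [ 376.9 -120.5    6. ] stop [-180.6   71.1]
[347 189] [377.2 -53.4   6. ] stop [-159.3  134.7]
[382 115] [287.3 -53.4   6. ] stop [-244.7  162.8]
```

Wrist and top agree to within 2 mm on the near edge (stop frame corners (-133,52) and (-121,-63)). Now I'll shift, align the yaw and descend.

```bash
python3 -m crank '[{"hand":0,"travel":[0.011,-0.021,-0.04],"turn":-1.5},{"hand":0,"travel":[0.011,-0.021,-0.08],"turn":-1.5},{"hand":0,"travel":[0.011,-0.021,-0.12],"turn":-1.5},{"hand":0,"travel":[0.011,-0.021,-0.14],"turn":-1.5},{"hand":0,"travel":[0.011,-0.021,-0.144],"turn":-1.5},{"hand":0,"travel":[0.011,-0.021,-0.144],"turn":-1.5}]'
python3 look.py 3 scene wrist
```

```text
t: 2.65
ee_pos: [422.0, -185.2, 30.6]
eef_rot: [0.586, 0.811, -0.0, -0.0]
force: [0.1, 0.6, 0.0]
gripper_width: 87.0
t 2.65 ee [ 422.  -185.2   30.6] xang 108.3 toolz [-0. -0. -1.] F [0.1 0.6 0. ] w 87.0 stop [-158.    -4.5]
```

View pics/wrist_3.png

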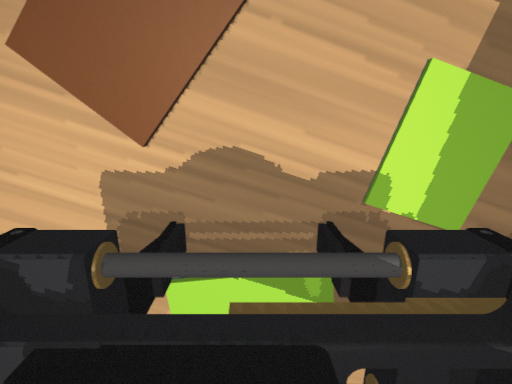

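View pics/scene_3.png

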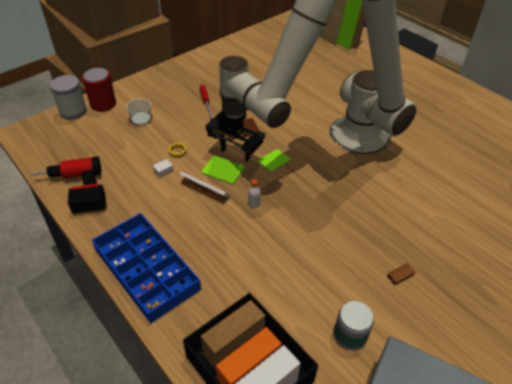

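The fingers stand between the panel's near edge and the small green plate (its corner is at (365,205) in the wrist view), touching neither. Lowering the tips close to the bench while watching force.

```bash
python3 -m crank '[{"hand":0,"travel":[0,0,-0.004],"turn":0},{"hand":0,"travel":[0,0,-0.006],"turn":0},{"hand":0,"travel":[0,0,-0.007],"turn":0},{"hand":0,"travel":[0,0,-0.007],"turn":0}]'
python3 -m crank '[{"hand":0,"travel":[0.0095,0.003,0],"turn":0},{"hand":0,"travel":[0.019,0.006,0],"turn":0},{"hand":0,"travel":[0.0285,0.0095,0],"turn":0},{"hand":0,"travel":[0.038,0.0125,0],"turn":0},{"hand":0,"travel":[0.0475,0.0155,0],"turn":0},{"hand":0,"travel":[0.0475,0.0155,0],"turn":0}]'
python3 look.py 4 top wrist scene
```

```text
t: 3.15
ee_pos: [421.4, -186.2, 23.7]
eef_rot: [0.587, 0.81, 0.0, 0.0]
force: [0.1, 0.0, -0.0]
gripper_width: 87.0
t: 3.75
ee_pos: [470.9, -170.2, 23.6]
eef_rot: [0.586, 0.81, 0.0, 0.001]
force: [-0.8, -0.3, 0.5]
gripper_width: 86.8
t 3.75 ee [ 470.9 -170.2   23.6] xang 108.22 toolz [ 0.002 -0.    -1.   ] F [-0.8 -0.3  0.5] w 86.8 stop [-106.8   -5.6]
```

View pics/top_4.png

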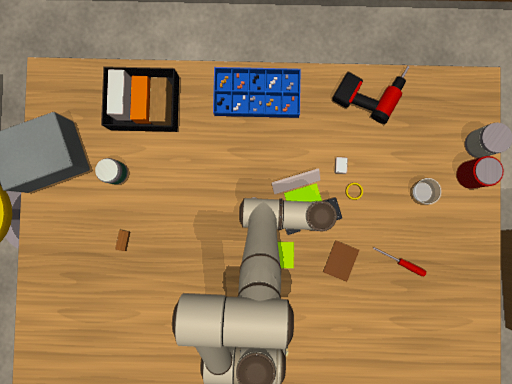

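View pics/wrist_4.png

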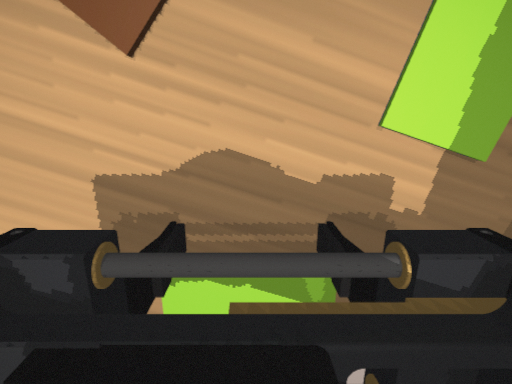

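```bash
python3 -c "
import cv2;im=cv2.imread('pics/scene_4.png');cv2.imwrite('pics/scene_4c.png',cv2.resize(im[120:240,150:300],(750,600),interpolation=cv2.INTER_CUBIC))"
```

```text
(no output)
```

View pics/scene_4c.png

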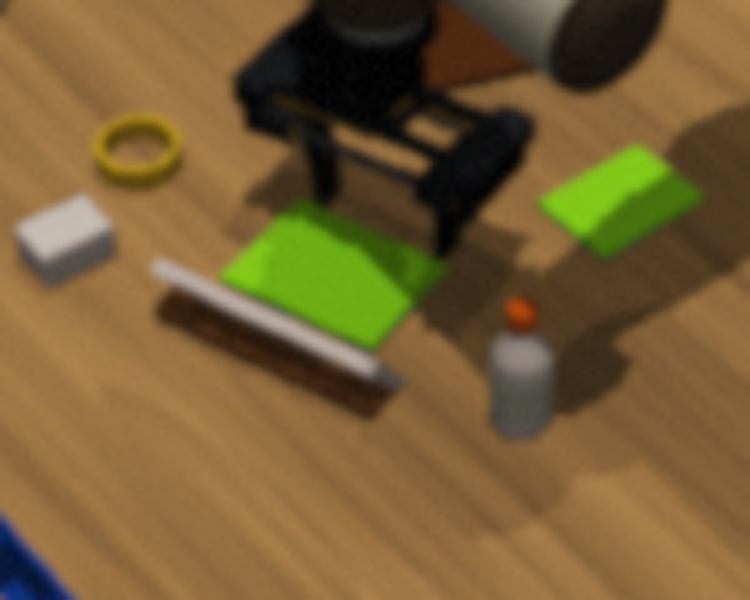

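The panel is now in contact at 0.8 N and square to the stop. The far edge is about 7 mm short of the foot. I'll keep pushing.

```bash
python3 -m crank '[{"hand":0,"travel":[0.006,0.002,0],"turn":0},{"hand":0,"travel":[0.012,0.004,0],"turn":0},{"hand":0,"travel":[0.018,0.006,0],"turn":0},{"hand":0,"travel":[0.024,0.008,0],"turn":0},{"hand":0,"travel":[0.030,0.010,0],"turn":0},{"hand":0,"travel":[0.036,0.012,0],"turn":0},{"hand":0,"travel":[0.042,0.014,0],"turn":0},{"hand":0,"travel":[0.042,0.014,0],"turn":0}]'
python3 look.py 5 scene
python3 -c "
import cv2;im=cv2.imread('pics/scene_5.png');cv2.imwrite('pics/scene_5c.png',cv2.resize(im[120:240,150:300],(750,600),interpolation=cv2.INTER_CUBIC))"
```

```text
t: 4.7
ee_pos: [512.3, -156.4, 23.7]
eef_rot: [0.586, 0.81, 0.0, 0.001]
force: [-0.9, 0.3, -0.5]
gripper_width: 87.1
t 4.7 ee [ 512.3 -156.4   23.7] xang 108.19 toolz [ 0.002 -0.    -1.   ] F [-0.9  0.3 -0.5] w 87.1 stop [-63.2  -5.3]
```

View pics/scene_5c.png

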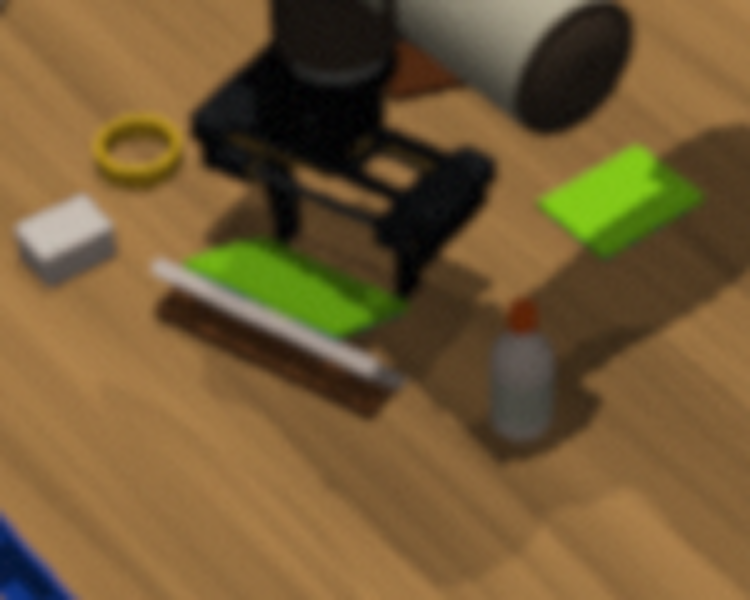

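It is climbing and still square. I'll push on to just short of the foot.

```bash
python3 -m crank '[{"hand":0,"travel":[0.006,0.002,0],"turn":0},{"hand":0,"travel":[0.012,0.004,0],"turn":0},{"hand":0,"travel":[0.018,0.006,0],"turn":0},{"hand":0,"travel":[0.024,0.008,0],"turn":0},{"hand":0,"travel":[0.030,0.010,0],"turn":0},{"hand":0,"travel":[0.036,0.012,0],"turn":0},{"hand":0,"travel":[0.040,0.013,0],"turn":0},{"hand":0,"travel":[0.040,0.013,0],"turn":0}]'
python3 look.py 6 scene
python3 -c "
import cv2;im=cv2.imread('pics/scene_6.png');cv2.imwrite('pics/scene_6c.png',cv2.resize(im[120:240,150:300],(750,600),interpolation=cv2.INTER_CUBIC))"
```

```text
t: 5.55
ee_pos: [551.7, -143.4, 23.6]
eef_rot: [0.587, 0.81, 0.0, 0.0]
force: [0.3, 0.1, -0.7]
gripper_width: 87.1
t 5.55 ee [ 551.7 -143.4   23.6] xang 108.18 toolz [ 0.001 -0.    -1.   ] F [ 0.3  0.1 -0.7] w 87.1 stop [-21.7  -5.3]
```

View pics/scene_6c.png

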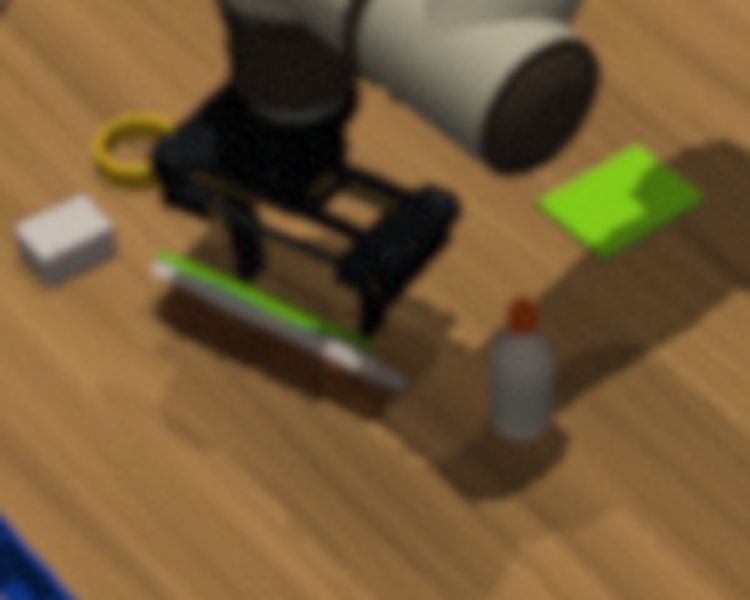

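The top edge is rising above the crest. For the last millimetres I'll push slowly and watch force.

```bash
python3 -m crank '[{"hand":0,"travel":[0.002,0.0007,0],"turn":0},{"hand":0,"travel":[0.004,0.0013,0],"turn":0},{"hand":0,"travel":[0.006,0.002,0],"turn":0},{"hand":0,"travel":[0.006,0.002,0],"turn":0}]'
python3 -m crank '[{"hand":0,"travel":[0.001,0.0003,0],"turn":0},{"hand":0,"travel":[0.002,0.0006,0],"turn":0},{"hand":0,"travel":[0.002,0.0006,0],"turn":0}]'
python3 look.py 7 scene
python3 -c "
import cv2;im=cv2.imread('pics/scene_7.png');cv2.imwrite('pics/scene_7c.png',cv2.resize(im[120:240,150:300],(750,600),interpolation=cv2.INTER_CUBIC))"
```

```text
t: 6.0
ee_pos: [557.1, -141.6, 23.6]
eef_rot: [0.587, 0.81, 0.0, 0.0]
force: [0.1, 0.9, -0.8]
gripper_width: 86.7
t: 6.3
ee_pos: [558.5, -141.1, 23.5]
eef_rot: [0.587, 0.81, -0.0, -0.0]
force: [-1.1, 0.1, 0.6]
gripper_width: 87.4
t 6.3 ee [ 558.5 -141.1   23.5] xang 108.15 toolz [-0.001 -0.    -1.   ] F [-1.1  0.1  0.6] w 87.4 stop [-14.5  -5.3]
```

View pics/scene_7c.png

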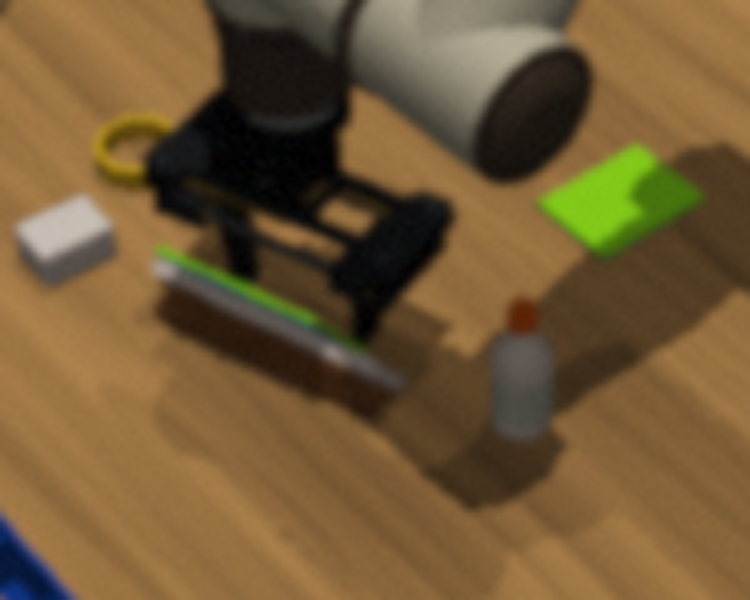

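```bash
python3 - <<'E'
from look import *
def W(x,y,z): return [*(O+x*X+y*Y),z]
for nm,p in dict(crestL=(32,-85,46),crestR=(32,85,46),topL=(50,-60,75),topR=(50,60,75),footR=(0,85,0),gtopR=(46,60,77)).items():
    u=proj('scene',W(*p)); print(nm,u.round(1),((u-[150,120])*5).round())
E
```

```text
crestL [180.6 170.5] [153. 252.]
crestR [224.6 191.2] [373. 356.]
topL [182.5 170.2] [163. 251.]
topR [214.1 185.1] [320. 325.]
footR [230.7 195.1] [404. 375.]
gtopR [214.8 183.8] [324. 319.]
```

By projection, a fully raised panel nearly coincides with the crest in this view, so the view alone doesn't decide it. I'll use the force to find when the edge reaches the foot.

```bash
python3 -m crank '[{"hand":0,"travel":[0.001,0.0003,0],"turn":0},{"hand":0,"travel":[0.002,0.0006,0],"turn":0},{"hand":0,"travel":[0.002,0.0006,0],"turn":0}]'
python3 look.py 8 top scene wrist
python3 -c "
import cv2
a=cv2.imread('pics/scene_8.png')[140:215,165:265];b=cv2.imread('pics/top_8.png')[150:225,250:350]
cv2.imwrite('pics/c8.png',cv2.resize(cv2.hconcat([a,b]),(800,300),interpolation=cv2.INTER_CUBIC))"
```

```text
t: 6.65
ee_pos: [558.9, -140.9, 23.3]
eef_rot: [0.587, 0.81, -0.001, -0.002]
force: [-4.8, -2.6, 2.7]
gripper_width: 87.7
t 6.65 ee [ 558.9 -140.9   23.3] xang 108.12 toolz [-0.004 -0.    -1.   ] F [-4.8 -2.6  2.7] w 87.7 stop [-14.   -5.2]
```

View pics/c8.png

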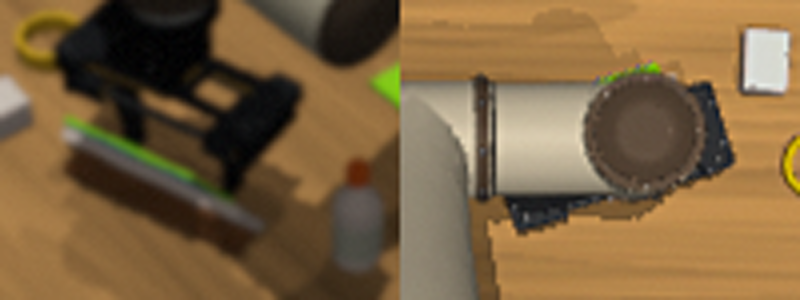

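View pics/wrist_8.png

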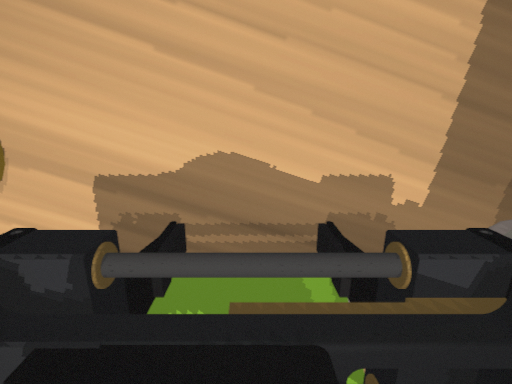

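Force jumped to 5.5 N with the TCP at stop x = -14. That is where it should be with the edge at the foot, so the panel is fully up. I'll retreat, lift and look.

```bash
python3 -m crank '[{"hand":0,"travel":[-0.004,-0.001,0],"turn":0},{"hand":0,"travel":[-0.015,-0.005,0],"turn":0},{"hand":0,"travel":[-0.035,-0.012,0],"turn":0},{"hand":0,"travel":[-0.058,-0.019,0],"turn":0},{"hand":0,"travel":[-0.085,-0.028,0.02],"turn":0},{"hand":0,"travel":[-0.085,-0.028,0.07],"turn":0},{"hand":0,"travel":[-0.085,-0.028,0.12],"turn":0},{"hand":0,"travel":[-0.085,-0.028,0.16],"turn":0}]'
python3 look.py 9 top scene wrist
python3 -c "
import cv2
a=cv2.imread('pics/scene_9.png')[140:215,165:265];b=cv2.imread('pics/top_9.png')[150:225,250:350]
cv2.imwrite('pics/c9.png',cv2.resize(cv2.hconcat([a,b]),(800,300),interpolation=cv2.INTER_CUBIC))"
```

```text
t: 7.6
ee_pos: [476.3, -168.7, 186.8]
eef_rot: [0.587, 0.81, 0.001, 0.002]
force: [1.2, -0.4, 0.1]
gripper_width: 87.1
t 7.6 ee [ 476.3 -168.7  186.8] xang 108.16 toolz [ 0.005 -0.    -1.   ] F [ 1.2 -0.4  0.1] w 87.1 stop [-101.2   -5.8]
```

View pics/c9.png

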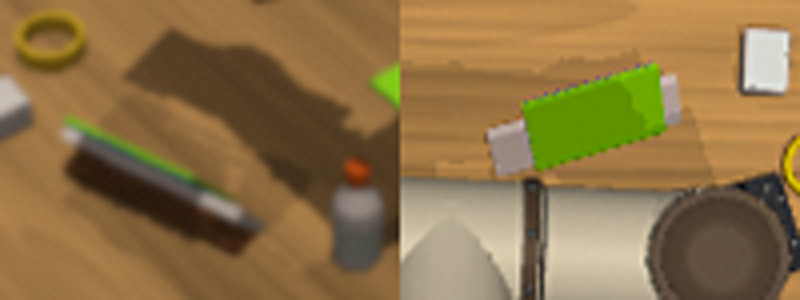

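View pics/wrist_9.png

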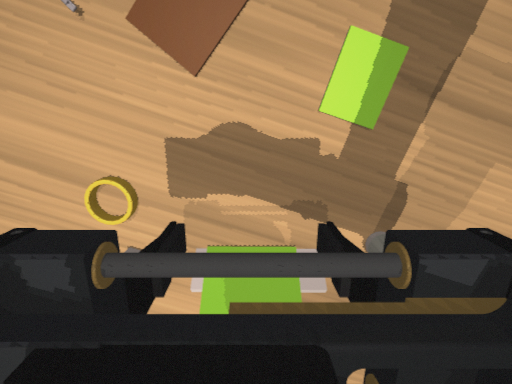

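The panel leans on the stop and stays there, centred slightly towards its right end. Next I'll measure its top and bottom edges.

```bash
python3 - <<'E'
from look import *
im=cv2.cvtColor(cv2.imread('pics/top_9.png'),cv2.COLOR_BGR2RGB)
c=max([c for c in greens(im)],key=lambda c:cv2.contourArea(c)*(c[:,0,1].mean()<200))
b=cv2.boxPoints(cv2.minAreaRect(c))
for p in b: print(p.round(1),'z77',st(ray('top',p,77)).round(1),'z3',st(ray('top',p,3)).round(1))
E
```

```text
[279.1 175.8] z77 [49.7 56.6] z3 [55.2 52.1]
[313.8 165.2] z77 [ 49.8 -65.8] z3 [ 55.4 -76.4]
[318.8 181.7] z77 [ -8.5 -65.5] z3 [ -5.8 -76.1]
[284.1 192.3] z77 [-8.6 56.8] z3 [-5.9 52.2]
```

The top edge is at stop x = 50 and spans y = -66 to 57. The bottom edge is at x = -6 to -9. That matches the stated fully-up pose, and the panel is centred at y ≈ -4.5. I'll go over the top and down behind it, with the fingers partly closed.

```bash
python3 -m crank '[{"hand":0.4,"travel":[0.045,0.015,0],"turn":0},{"hand":0.4,"travel":[0.09,0.03,0],"turn":0},{"hand":0.4,"travel":[0.135,0.045,0],"turn":0},{"hand":0.4,"travel":[0.18,0.06,0],"turn":0},{"hand":0.4,"travel":[0.18,0.06,0],"turn":0},{"hand":0.4,"travel":[0.18,0.06,0],"turn":0}]'
python3 look.py 10 scene
```

```text
t: 8.35
ee_pos: [655.4, -107.8, 180.4]
eef_rot: [0.587, 0.81, -0.001, -0.002]
force: [-0.4, -0.3, 0.0]
gripper_width: 54.0
t 8.35 ee [ 655.4 -107.8  180.4] xang 108.18 toolz [-0.004  0.    -1.   ] F [-0.4 -0.3  0. ] w 54.0 stop [88.  -3.9]
```

```bash
python3 -m crank '[{"hand":0.4,"travel":[0,0,-0.035],"turn":0},{"hand":0.4,"travel":[0,0,-0.07],"turn":0},{"hand":0.4,"travel":[0,0,-0.09],"turn":0},{"hand":0.4,"travel":[0,0,-0.097],"turn":0},{"hand":0.4,"travel":[0,0,-0.097],"turn":0}]'
python3 look.py 11 scene wrist
python3 -c "
import cv2
a=cv2.imread('pics/scene_11.png')[110:230,150:310]
cv2.imwrite('pics/c11.png',cv2.resize(a,(800,600),interpolation=cv2.INTER_CUBIC))"
```

```text
t: 8.9
ee_pos: [654.5, -109.0, 86.0]
eef_rot: [0.587, 0.81, -0.001, -0.001]
force: [0.2, 0.2, -0.1]
gripper_width: 52.1
t 8.9 ee [ 654.5 -109.    86. ] xang 108.12 toolz [-0.002 -0.    -1.   ] F [ 0.2  0.2 -0.1] w 52.1 stop [86.8 -4.7]
```

View pics/c11.png

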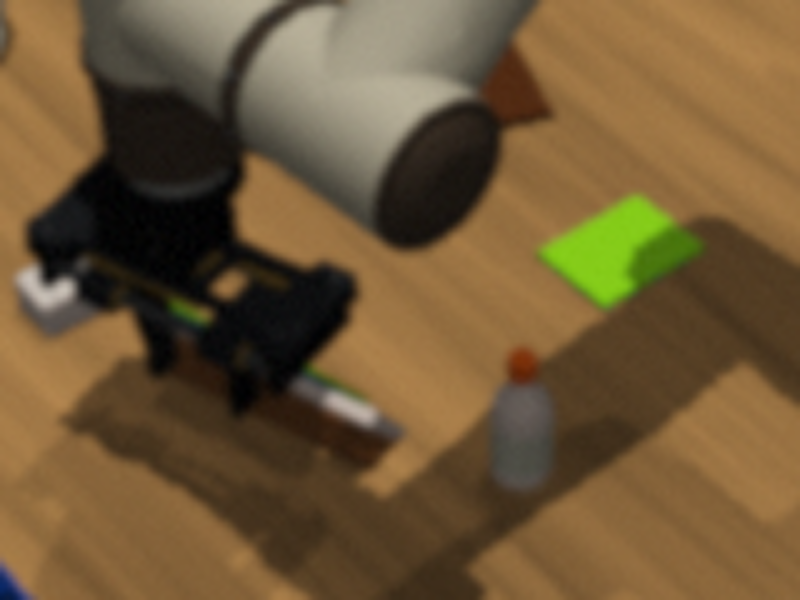

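View pics/wrist_11.png

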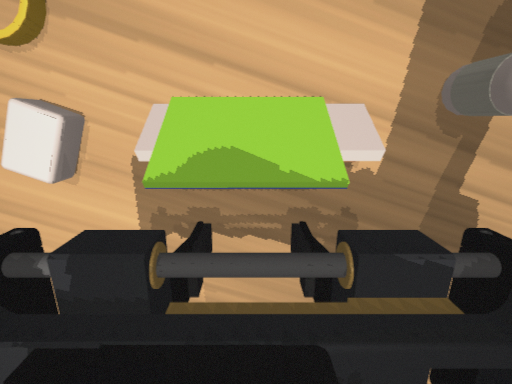

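The wrist view shows the fingers behind the panel's top edge (row 187), clear of it, with the adapter and the glue well to the sides. I'll draw the fingers towards the robot.

```bash
python3 -m crank '[{"hand":0.4,"travel":[-0.014,-0.0046,-0.003],"turn":0},{"hand":0.4,"travel":[-0.026,-0.0085,-0.003],"turn":0},{"hand":0.4,"travel":[-0.033,-0.0108,-0.003],"turn":0},{"hand":0.4,"travel":[-0.039,-0.0128,-0.003],"turn":0},{"hand":0.4,"travel":[-0.045,-0.0147,-0.003],"turn":0},{"hand":0.4,"travel":[-0.051,-0.0167,-0.003],"turn":0},{"hand":0.4,"travel":[-0.057,-0.0187,-0.003],"turn":0},{"hand":0.4,"travel":[-0.057,-0.0187,-0.003],"turn":0}]'
python3 look.py 12 scene wrist
python3 -c "
import cv2
a=cv2.imread('pics/scene_12.png')[110:230,150:310]
cv2.imwrite('pics/c12.png',cv2.resize(a,(800,600),interpolation=cv2.INTER_CUBIC))"
```

```text
t: 9.8
ee_pos: [597.9, -127.4, 83.5]
eef_rot: [0.587, 0.81, -0.0, -0.0]
force: [-0.2, -0.5, 0.2]
gripper_width: 52.0
t 9.8 ee [ 597.9 -127.4   83.5] xang 108.13 toolz [-0.001  0.    -1.   ] F [-0.2 -0.5  0.2] w 52.0 stop [27.3 -4.5]
```

View pics/c12.png

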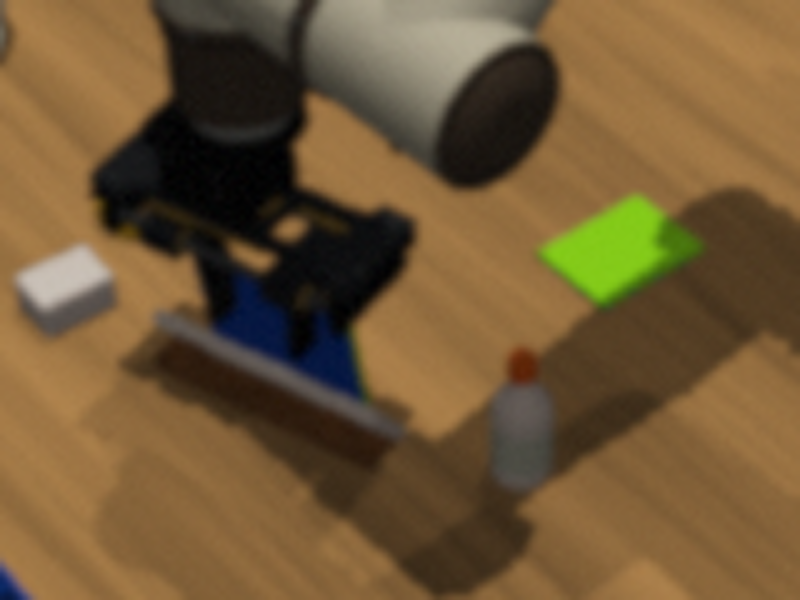

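View pics/wrist_12.png

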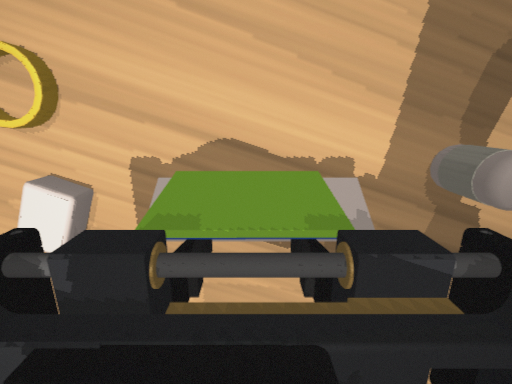

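The panel is following and standing at about 75°, with the blue back visible. I'll carry it past vertical.

```bash
python3 -m crank '[{"hand":0.4,"travel":[-0.006,-0.002,0],"turn":0},{"hand":0.4,"travel":[-0.012,-0.004,0],"turn":0},{"hand":0.4,"travel":[-0.018,-0.006,0],"turn":0},{"hand":0.4,"travel":[-0.024,-0.008,0],"turn":0},{"hand":0.4,"travel":[-0.030,-0.010,0],"turn":0},{"hand":0.4,"travel":[-0.036,-0.012,0],"turn":0},{"hand":0.4,"travel":[-0.036,-0.012,0],"turn":0}]'
python3 look.py 13 scene wrist
python3 -c "
import cv2
a=cv2.imread('pics/scene_13.png')[110:230,150:310]
cv2.imwrite('pics/c13.png',cv2.resize(a,(800,600),interpolation=cv2.INTER_CUBIC))"
```

```text
t: 10.6
ee_pos: [561.9, -139.4, 83.6]
eef_rot: [0.587, 0.81, -0.0, -0.0]
force: [-0.0, -0.9, -0.4]
gripper_width: 52.0
t 10.6 ee [ 561.9 -139.4   83.6] xang 108.12 toolz [-0.001  0.    -1.   ] F [-0.  -0.9 -0.4] w 52.0 stop [-10.7  -4.7]
```

View pics/c13.png

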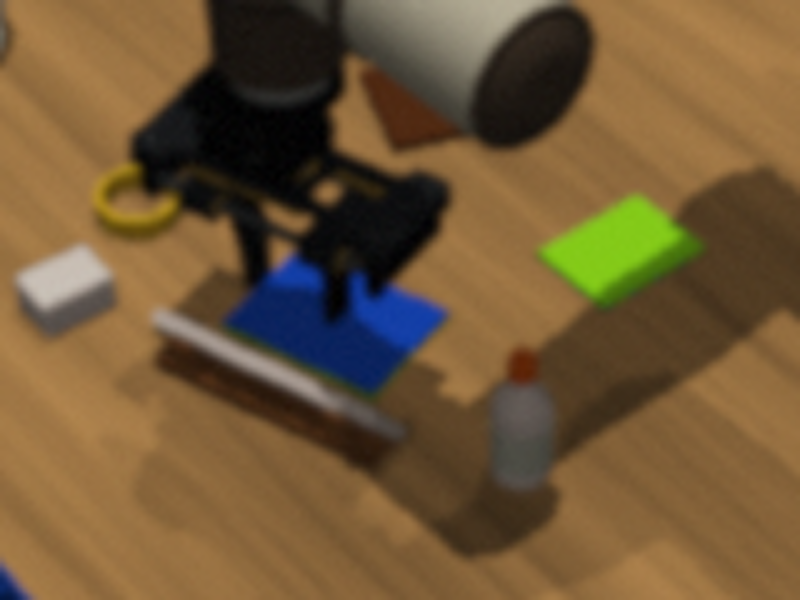

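View pics/wrist_13.png

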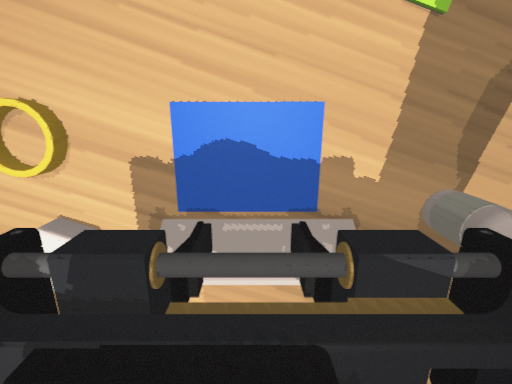

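The panel has fallen flat with the blue film up, in front of the foot. I'll raise the arm clear and check from above.

```bash
python3 -m crank '[{"hand":0.4,"travel":[0,0,0.04],"turn":0},{"hand":0.4,"travel":[0,0,0.09],"turn":0},{"hand":0.4,"travel":[0,0.02,0.13],"turn":0},{"hand":0.4,"travel":[0,0.06,0.15],"turn":0},{"hand":0.4,"travel":[-0.02,0.11,0.15],"turn":0},{"hand":0.4,"travel":[-0.04,0.16,0.15],"turn":0},{"hand":0.4,"travel":[-0.06,0.21,0.15],"turn":0},{"hand":0.4,"travel":[-0.08,0.25,0.15],"turn":0}]' | head -2
python3 -m crank '[{"hand":0.4,"travel":[-0.03,0.05,0],"turn":0},{"hand":0.4,"travel":[-0.04,0.1,0],"turn":0},{"hand":0.4,"travel":[-0.04,0.1,0],"turn":0},{"hand":0.4,"travel":[-0.04,0.1,0],"turn":0}]'
python3 look.py 14 top scene
python3 - <<'E'
from look import *
im=cv2.imread('pics/top_14.png');im0=cv2.imread('pics/top0.png')
h=cv2.cvtColor(im,cv2.COLOR_BGR2HSV);m=cv2.inRange(h,(105,150,60),(125,255,255));m[:150]=0
c=max(cv2.findContours(m,0,1)[0],key=cv2.contourArea)
P=np.array([ray('top',p[0],6)[:2] for p in c],np.float32);b=cv2.boxPoints(cv2.minAreaRect(P));print(cv2.minAreaRect(P));print([st(p).round(1).tolist() for p in b])
d=cv2.absdiff(im,im0).max(2)>40
print('diff boxes',[cv2.boundingRect(k) for k in cv2.findContours(d.astype(np.uint8),0,1)[0] if cv2.contourArea(k)>8])
E
```

```text
t: 11.5
ee_pos: [485.0, 107.2, 233.8]
t: 11.9
ee_pos: [445.2, 206.9, 233.7]
eef_rot: [0.585, 0.811, 0.0, 0.0]
force: [-0.4, -0.3, -0.1]
gripper_width: 52.4
t 11.9 ee [445.2 206.9 233.7] xang 108.35 toolz [ 0.  0. -1.] F [-0.4 -0.3 -0.1] w 52.4 stop [-13.4 360.8]
((520.3426513671875, -154.7611083984375), (88.0168685913086, 117.72660064697266), 17.55025863647461)
[[-98.3, 53.1], [-99.7, -64.7], [-11.6, -65.7], [-10.3, 52.1]]
diff boxes [(0, 380, 5, 4), (0, 200, 287, 184), (284, 184, 42, 43)]
```

View pics/top_14.png

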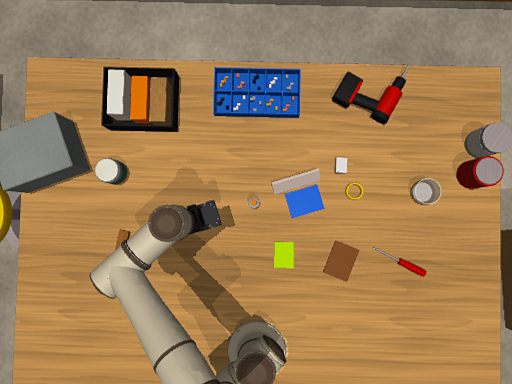

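View pics/scene_14.png

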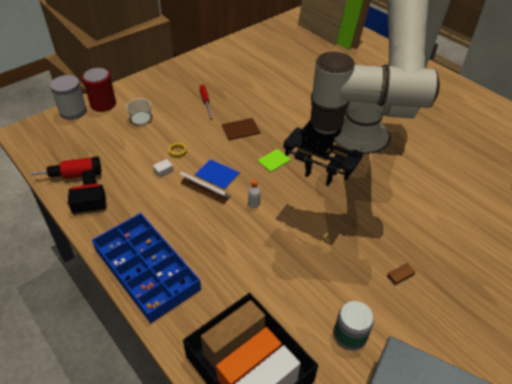

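The top view shows the panel lying flat, blue side up, at (304,200). It measures 88 x 118 mm, with its edge about 10 mm in front of the foot. The bystanders show no change from the first top picture. The arm hides part of the offcut at (122,237) there, but the scene view shows it at (401,273), where it was. Handing in.

```bash
python3 -c "
from cell import bot
print(bot.sign_off())"
```

```text
the job is handed in; nothing more can be done
None
```

The panel now lies flat on the bench in front of the stop with its blue film on top. It was never gripped or lifted, and the job was handed in at about 12 s of the 50 s allowed. `sign_off()` gave no verdict.

- **Pushing up:** I pushed the larger green panel (measured 90 x 121 mm) square up the slope with open fingertips. Force rose to about 5.5 N when its lower edge reached the foot. It stayed leaning there when I let go, with its top edge at stop x ≈ 50 mm, as described.
- **Tipping over:** I went behind it with partly closed fingers and drew it past vertical, and it fell towards the robot.
- **Final checks:** The panel measured 88 x 118 mm from above, about 10 mm in front of the foot, which fits a panel lying flat. Nothing else changed from the first top picture. The arm hid part of the offcut in that view, but the scene camera showed it where it was. The arm was raised well clear of everything.
- **Disagreements:** None beyond a few mm of camera calibration error; the stop's foot measured 174 mm against the stated 170.

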